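# Unlatch and open the pipette case

### The job

The pipette case on the lab bench is held shut by a draw latch on its front: lift the green-tipped lever out and up past centre until the steel hook comes off its keeper, while the lid stays down. Then raise the blue lid by its orange tab until it stands about upright and let go, leaving the latch unhooked and the other things on the bench where they are.

Things in the scene. Friction and masses are not known exactly. Their poses are not given: they have to be found in the camera images.
- case: Pipette case, fixed: grey body 150 mm deep (x), 240 wide (y), 130 high, blue lid 35 mm high on it. Origin: centre of underside; z up; its -x side is the front, which looks to the robot's right and a little away. Latch mid-front (y = 0), 14 to 35 mm proud; an upright gripper over the lever end would strike lid and latch: come in tilted about 40 degrees, fingers down and towards the case.
- lever (a joint): Latch lever: 0 = closed, hanging down on the case front; grows as its lower end swings out and up about the case's y axis, stop at 2.7 rad. The elastic hook resists the first 0.6 rad (3 to 6 N at the tab); past that dead centre it goes slack and light friction holds the lever roughly where it is left. The hook comes off when the lever passes about 1.7 to 2.0 rad.
- lever_pivot (a point): Point on the lever's pivot axis (parallel to the case's y axis), 14 mm in front of the case front face, 116 mm above the bench. Its axes turn with the lever and equal those of the case when the lever is closed.
- lever_grip (a point): Middle of the green tab at the lever's free end: 24 mm wide along the case's y (grip these sides), 9 thick, 38 long, flared 25 degrees outward. Closed: 25 mm in front of the case front face, 54 mm above the bench; 11 mm outward of and 62 mm below the pivot. Behind it is the flat case front, below it only the bench.
- hook_claw (a point): Middle of the claw of the steel hook: a 34 mm wide wire bail with a plate claw, hinged to the lever near its pivot, 40 mm long. Latched, this point coincides with point keeper. A weak spring swings the slack hook outward, away from the case, against the lever.
- keeper (a point): Middle of the keeper, a 6 mm steel bar 20 mm long along y on the lid front, 14 mm in front of the face, 142 mm above the bench when the lid is shut. Moves with the lid.
- lid (a joint): Lid, hinged at the rear upper edge of the body. 0 = shut, 1.57 = upright, stop at 1.75 rad. Stiff hinge: it stays where it is left; raising it takes about 3 to 8 N at the tab. It cannot be raised more than some mm while hooked.
- lid_tab (a point): Grip point in the orange lift tab, a block 24 mm wide (case's y: grip these sides), 10 thick, 36 long, sticking straight out of the lid front, 85 mm to the case's +y side of the latch. Point: 22 mm in front of the lid front, 148 mm above the bench when shut; in the lid's frame, from the hinge line, x = -172, y = 85, z = 18 mm.
- lid_hinge (a point): Middle of the lid's hinge line, which runs along the case's y axis at the rear upper edge of the case: in the case frame x = +75, y = 0, z = 130 mm.
- tube_rack: Blue tube rack with small tubes, loose, 70 x 100 x 35 mm (tubes to 51 mm). Origin: centre of its underside. Leave it where it is.
- tip_box: Purple pipette tip box with yellow tips, loose, 80 x 110 x 62 mm. Origin: centre of its underside. Leave it where it is.
- bottle: Amber glass reagent bottle, loose, 84 mm in diameter, 170 mm high. Origin: centre of its underside. Leave it standing where it is.
Mind the look-alikes: they are no part of the job. There is more than one size of the bottle; the one meant has the size given above.

How it is judged (in metres and radians):
On the way:
1. the lever is past centre and the hook has come off the keeper, with the lid still down (distance between hook_claw and keeper above 0.018 m and value of joint lever above 0.8 rad and value of joint lid below 0.15 rad), for 0.2 s.
At the end, for the whole second after the job is handed in: The lid stands open at more than 1.3 rad (75 degrees) and at rest, the hook is off the keeper by more than 30 mm, and the tube rack, tip box and bottle are within 30 mm of where they began, the bottle upright (value of joint lid above 1.3 rad and velocity of joint lid between -0.05 and 0.05 rad/s and distance between hook_claw and keeper above 0.03 m and distance of each of tube_rack, tip_box, bottle from where it was at the start of the episode below 0.03 m and angle between bottle's own z axis and vertical below 0.2 rad); the robot touches nothing.
It fails at once if the tube rack, the tip box or the bottle was pushed more than 30 mm or the bottle tipped (distance of any of tube_rack, tip_box, bottle from where it was at the start of the episode above 0.03 m or angle between bottle's own z axis and vertical above 0.35 rad).
It also fails if it takes over 64 s, if anything falls off the work surface, if the arm or the gripper's body presses on something with over 40 N, if the wrist force passes 120 N, or if a joint passes its speed limit or range.

### The arm

A 6-joint arm with a two-finger parallel gripper is mounted at the origin on the work surface. World frame = base frame: x ahead of the robot, y to its left, z up, the work surface at z = 0. Lengths are in mm, angles in rad, forces in N, time in s.
With the tool pointing down it reaches from about 300 to 775 mm from the base axis. Payload 14.6 kg.
Tool frame: the origin (TCP) lies between the finger pads; the fingertips stand 25 mm ahead of it and the grasp point (between the pads) lies 6 mm ahead of it; z points along the fingers, y is the line along which they close (so a half turn about z gives the same grasp; the last joint's range is limited). The gripper opens to 94 mm and grips with 3 to 60 N. Pads are 16 mm wide; open, the fingers measure 119 mm over their backs; the gripper's body (75 mm by 177 mm) begins 78 mm behind the grasp point.
Start: joints at [1.103, 0.3, 1.521, -0, 1.321, -0.067], TCP at [214.582, 506.403, 230.446] pointing down, gripper open.
Joint ranges: [-3.03, 3.03], [-0.79, 2.21], [0.23, 2.52], [-1.04, 4.18], [0, 3.07], [-2.55, 2.55]. Speed limits (rad/s): [2.22, 2.22, 2.57, 3.14, 3.14, 3.14].

### API

Orientations are given as [roll, pitch, yaw] about the fixed x, y, z axes, in that order (R = Rz(yaw) Ry(pitch) Rx(roll)).
In Python, from cell import manip gives the robot as it stands. The module is installed in compiled form; this text tells all that it offers.
- The arm moves only by the tool step_arm, never from a script. Its argument "series" is one flat list of numbers, 5 for each row, row after row: the shift along the world's x, y, z in mm, then the turn about the world's z in rad, then the closure, from 0 (fully open) to 1 (shut). In form: [dx, dy, dz, spin, jaw, dx, dy, dz, spin, jaw, ...]. A call has 1 to 20 rows; each row shifts and turns the commanded pose from where the row before left it; what a row does not reach is not made up. A row lasts 1/8 s, in which the tool goes at most 62.5 mm and 10.7 degrees, less where a joint would pass 70% of its speed; a pose out of reach is approached as far as the arm can. A call is refused whole if a number of a shift passes 62.5 or a number of a turn 0.188, either way. A call with a gripper value outside its range is refused whole. The fingers move at their own pace and stop on an object; "squeeze" is the grip in N (left out, the last holds). Time passes only in rows, so rows that do not move let the fingers close. It gives the time, the measured TCP pose, the force, the opening and the grip force at its end, in the units of the state.
- manip.read_state(): the state, without advancing time (a new reading comes with each control period).
- manip.camera(name): name is "side" or "top" or "wrist"; returns (picture, depth): 480x640x3 uint8, blue, green, red; 480x640 float32, mm along the optical axis (not along the pixel's ray), 0 where there is no reading.
- manip.camera_info(name): a dict with "fovy" (degrees; the focal length in pixels is half the picture's height over the tangent of half this angle, whatever the lens; pixels are square), "cx", "cy" (the principal point, pixels), "eye" and "orientation" of the camera in the world. Camera axes: x right, y down, z forward; pixel columns grow to the right and rows downward; lengths in mm; the calibration is good to about 2 mm. A picture is of the moment at which its call begins: read the wrist's pose just before it. camera_info takes no time and is no camera call; for the wrist camera it gives the pose at the moment of the call.
- manip.sign_off(): hands the job in; it is judged then, once.
The state is a dict: "clock": time; "joints": joint angles; "qd": joint speeds; "effort": joint torques, N m; "eef_pos": TCP position; "eef_rot": TCP orientation; "wrist_force": force on the tool from outside, world axes, zero at the start; "moment": the same for the moment, N m; "finger_gap": finger opening in mm; "finger_force": force on a finger pad.
Only numpy, scipy, OpenCV 4.12 (cv2) and the standard library are available. Lean on these libraries where they do the work, as an engineer would, in place of code of your own. Each camera call takes 0.05 s, during which the arm holds its last target. There are 200 camera calls.

## Working session

There is one attempt and no reset: what is moved stays moved. The work goes in short steps, Python scripts to look and compute and a tool call to move; the robot and the scene stay as the last step left them, time stands still between calls to the robot, and variables do not carry over. Pictures are saved under pics/ and viewed, at most 10 in all, crops included, and the job is handed in when it is done.

Besides the shell and the picture viewer there is one more tool, called after "Request:" as name(argument=value, ...) on one line, values as JSON. step_arm: Moves the arm, as the interface text tells. Its arguments: {"type":"object","properties":{"series":{"type":"array"},"squeeze":{"type":"number"}},"required":["series"]}

```bash
mkdir -p pics; cat > h.py <<'E'
import numpy as np, cv2
from scipy.spatial.transform import Rotation as R
from cell import manip
def cam(n):
    i=manip.camera_info(n); p,d=manip.camera(n); return p,d,i
def pts(d,i):
    f=240/np.tan(np.radians(i['fovy'])/2); v,u=np.mgrid[:480,:640]
    c=np.dstack([(u-i['cx'])/f*d,(v-i['cy'])/f*d,d])
    o=np.array(i['orientation']); M=o if o.shape==(3,3) else R.from_euler('xyz',o).as_matrix()
    return c@M.T+np.array(i['eye'])
E
python3 - <<'E'
from h import *
print(manip.read_state())
for n in ['top','side']:
    p,d,i=cam(n); print(n,i); cv2.imwrite(f'pics/{n}0.png',p); np.savez(f'{n}0.npz',p=p,w=pts(d,i),d=d)
E
```

```text
{'clock': 0.0, 'joints': array([ 1.10341967e+00,  3.00470707e-01,  1.52155098e+00,  3.44247650e-06,
        1.32066541e+00, -6.65769445e-02]), 'qd': array([ 9.07903106e-05, -3.05672517e-04, -4.27800153e-04,  7.91219368e-04,
       -5.82581950e-04, -3.57530510e-04]), 'effort': array([ 1.18653523e-03, -5.31797898e+01, -3.52743816e+01,  7.08540785e-02,
        2.43704132e-02, -1.60644604e-04]), 'eef_pos': array([214.47886274, 506.22492094, 229.8992548 ]), 'eef_rot': array([-3.14050085e+00, -7.61380307e-05,  2.74079205e+00]), 'wrist_force': array([ 0.23523981, -0.35766144, -0.19934045]), 'moment': array([-0.02025036,  0.01703668, -0.03307754]), 'finger_force': 0.0, 'finger_gap': 93.76196866162154}
top {'fovy': 50.420300077453135, 'cx': 320.5178967468427, 'cy': 238.6718773961603, 'eye': array([323.98514762,  82.22806515, 910.17585781]), 'orientation': array([-2.94937002, -0.00919335, -1.59104523])}
side {'fovy': 52.059916847645425, 'cx': 315.83795516301325, 'cy': 242.09296067132357, 'eye': array([ 311.99708149, -379.87982345,  716.52348607]), 'orientation': array([-2.43815252, -0.0168243 , -0.35126166])}
```

View pics/top0.png

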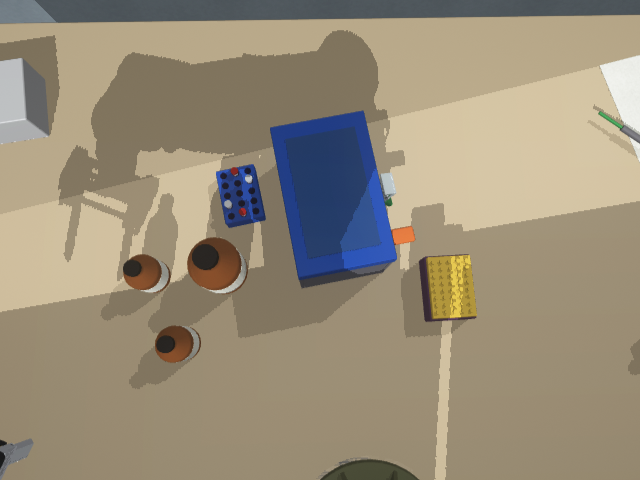

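View pics/side0.png

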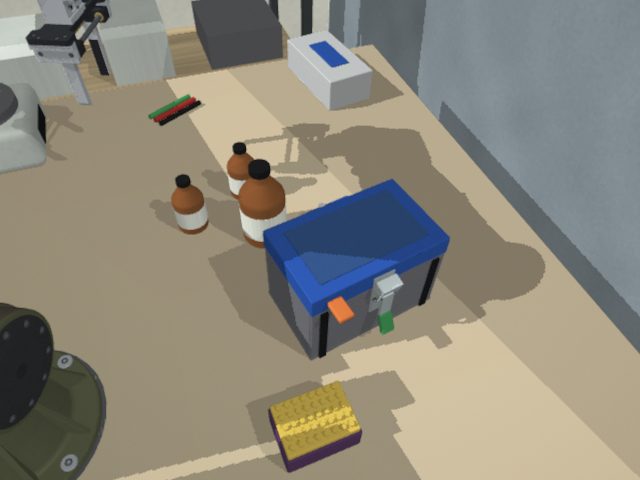

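Top view: the lid has corners near (272,127), (364,113), (395,258) and (302,277). The latch is at (388,185), the orange tab at (403,235) and the tip box at (448,288). Side view: the green tab is at (387,323) and the orange tab at (341,309).

```bash
python3 - <<'E'
from h import *
for n in ['top','side']:
    z=np.load(n+'0.npz');p,w=z['p'],z['w'];hsv=cv2.cvtColor(p,cv2.COLOR_BGR2HSV)
    H,S,V=cv2.split(hsv); ok=z['d']>0
    m=ok&(H>100)&(H<130)&(S>120)&(abs(w[...,2]-165)<8)
    q=w[m]; r=cv2.minAreaRect(q[:,:2].astype(np.float32)); print(n,'lid',r,np.median(q[:,2]))
    print(cv2.boxPoints(r).round(1).tolist())
    for nm,a,b in [('orange',5,14),('green',50,75)]:
        m=ok&(H>=a)&(H<=b)&(S>180 if nm=='orange' else S>110)
        box=np.zeros_like(m); 
        if n=='top': box[170:260,370:425]=1
        else: box[270:345,320:410]=1
        q=w[m&box]; print(nm,len(q),q.mean(0).round(1) if len(q) else '',np.percentile(q,[3,97],axis=0).round(1).tolist() if len(q) else '')
    m=ok&(S<60)&(V>110)
    box=np.zeros_like(m)
    if n=='top': box[165:205,378:400]=1
    else: box[270:320,365:405]=1
    q=w[m&box]; print('steel',len(q),np.percentile(q,[3,50,97],axis=0).round(1).tolist())
    m=ok&(((H>20)&(H<32)&(S>150)) )&(w[...,2]>55)&(w[...,2]<90)
    q=w[m]; print('tipbox',len(q),np.percentile(q,[1,99],axis=0).round(0).tolist())
E
```

```text
top lid ((543.1184692382812, 53.88977813720703), (240.23399353027344, 149.84091186523438), 10.030695915222168) 165.26503206425105
[[411.79998779296875, 106.69999694824219], [437.8999938964844, -40.79999923706055], [674.4000244140625, 1.0], [648.4000244140625, 148.60000610351562]]
orange 277 [474.5 -53.5 152. ] [[464.0, -68.0, 149.3], [485.2, -38.9, 154.7]]
green 34 [551.7 -47.8  57.6] [[547.7, -53.8, 47.0], [558.7, -40.1, 74.0]]
steel 664 [[543.2, -77.9, -3.1], [574.9, -47.5, 1.5], [637.9, -25.2, 149.6]]
tipbox 2301 [[355.0, -183.0, 55.0], [455.0, -110.0, 64.0]]
side lid ((544.5753173828125, 52.57597351074219), (241.56761169433594, 151.6349639892578), 9.819382667541504) 164.46991385291358
[[412.6000061035156, 106.69999694824219], [438.5, -42.70000076293945], [676.5, -1.5], [650.7000122070312, 147.89999389648438]]
orange 52 [481.6 -59.3 150.2] [[470.0, -72.0, 148.2], [489.1, -37.2, 152.5]]
green 251 [560.6 -47.6  58.3] [[550.0, -55.3, 43.0], [572.1, -40.0, 72.3]]
steel 842 [[542.8, -45.0, -1.9], [558.7, -35.4, 138.2], [613.5, -13.6, 149.8]]
tipbox 2795 [[356.0, -185.0, 55.0], [456.0, -114.0, 62.0]]
```

Request:
step_arm(series=[0,0,35,0,0,0,0,35,0,0,29,-48,0,-0.083,0,29,-48,0,-0.083,0,29,-48,0,-0.083,0,29,-48,0,-0.083,0,29,-48,0,-0.083,0,29,-48,0,-0.083,0,29,-48,0,-0.083,0,29,-48,0,-0.083,0,29,-48,0,-0.083,0,29,-48,0,-0.083,0,29,-48,0,-0.083,0,28,-48,0,-0.083,0,0,0,0,0,0])

```text
clock: 1.98
eef_pos: [562.2, -72.4, 299.1]
eef_rot: [-3.14, -0.001, 1.74]
wrist_force: [-0.5, 0.4, 0.1]
finger_gap: 94.3
finger_force: 0.0
```

```bash
python3 - <<'E'
from h import *
s=manip.read_state(); print(s['eef_pos'],s['eef_rot'],s['joints'])
p,d,i=cam('wrist'); print(i); cv2.imwrite('pics/w1.png',p); np.savez('w1.npz',p=p,w=pts(d,i),d=d)
E
```

```text
[562.24555414 -72.37139704 299.06003151] [-3.13959729e+00 -5.10545016e-04  1.74026876e+00] [-1.92523459e-01  2.97627836e-01  1.36565845e+00 -2.30126296e-04
  1.48035322e+00 -3.61975381e-01]
{'fovy': 67.49365081097852, 'cx': 317.1937865960593, 'cy': 239.2879639907297, 'eye': array([551.74654617,  -6.20900063, 451.70984779]), 'orientation': array([2.90987425e+00, 1.59846946e-03, 1.68902881e-01])}
```

View pics/w1.png

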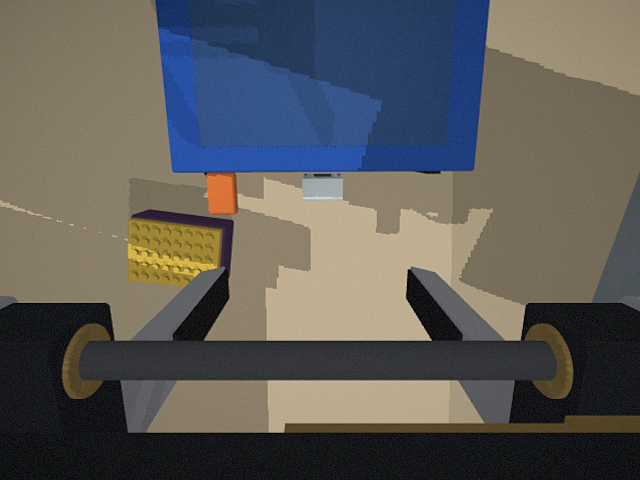

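The wrist view shows the claw plate at (322,187), the orange tab at (222,193), and the lever hidden under the plate. Tilting isn't one of the commands, so I'll measure the latch geometry closely.

```bash
cat >> h.py <<'E'
C=np.array([543.8,53.2,0]); a=np.radians(9.9)
f=np.array([np.sin(a),-np.cos(a),0]); Y=np.array([-np.cos(a),-np.sin(a),0])
def loc(w):  # out of front face, case y, z
    q=w-C; return np.stack([q@f-75,q@Y,w[...,2]],-1)
E
python3 - <<'E'
from h import *
p=np.load('side0.npz'); im=p['p']; L=loc(p['w'])
c=cv2.resize(im[260:345,330:430],None,fx=7,fy=7,interpolation=cv2.INTER_CUBIC); cv2.imwrite('pics/crop1.png',c)
for n in ['side0','w1','top0']:
    L=loc(np.load(n+'.npz')['w']); m=(L[...,0]>6)&(L[...,0]<60)&(abs(L[...,1])<30)&(L[...,2]>20)&(L[...,2]<175)
    q=L[m]; print(n,len(q))
    for z in range(20,175,8):
        k=q[(q[:,2]>=z)&(q[:,2]<z+8)]
        if len(k)>3: print(z,len(k),np.percentile(k[:,:2],[3,50,97],axis=0).round(0).tolist())
E
```

```text
side0 931
36 30 [[31.0, -10.0], [35.0, 2.0], [36.0, 11.0]]
44 67 [[27.0, -10.0], [32.0, 3.0], [35.0, 11.0]]
52 66 [[23.0, -10.0], [28.0, 1.0], [31.0, 11.0]]
60 74 [[19.0, -11.0], [24.0, 1.0], [27.0, 12.0]]
68 68 [[16.0, -10.0], [20.0, 2.0], [23.0, 11.0]]
76 35 [[14.0, -10.0], [18.0, 1.0], [20.0, 10.0]]
84 38 [[15.0, -9.0], [18.0, 3.0], [20.0, 10.0]]
92 33 [[14.0, -10.0], [18.0, 2.0], [19.0, 10.0]]
100 44 [[7.0, -10.0], [18.0, 3.0], [19.0, 16.0]]
108 58 [[7.0, -11.0], [18.0, 8.0], [20.0, 16.0]]
116 68 [[8.0, -15.0], [17.0, 1.0], [19.0, 16.0]]
124 10 [[18.0, -16.0], [21.0, 15.0], [21.0, 17.0]]
132 29 [[21.0, -17.0], [23.0, 4.0], [24.0, 17.0]]
140 263 [[7.0, -17.0], [18.0, -1.0], [25.0, 16.0]]
148 48 [[7.0, -15.0], [10.0, 3.0], [15.0, 15.0]]
w1 796
140 708 [[7.0, -17.0], [16.0, -1.0], [23.0, 14.0]]
148 88 [[6.0, -17.0], [7.0, -2.0], [13.0, 13.0]]
top0 327
44 14 [[25.0, -6.0], [31.0, 10.0], [33.0, 12.0]]
52 14 [[20.0, 2.0], [28.0, 9.0], [30.0, 12.0]]
60 7 [[20.0, 5.0], [24.0, 10.0], [25.0, 12.0]]
68 7 [[17.0, 8.0], [19.0, 11.0], [22.0, 12.0]]
92 5 [[12.0, -4.0], [13.0, 4.0], [15.0, 9.0]]
108 13 [[9.0, -4.0], [11.0, 15.0], [16.0, 18.0]]
116 17 [[7.0, -0.0], [12.0, 14.0], [17.0, 17.0]]
124 4 [[15.0, 16.0], [17.0, 16.0], [18.0, 17.0]]
132 6 [[17.0, 15.0], [19.0, 17.0], [22.0, 17.0]]
140 170 [[8.0, -16.0], [17.0, 1.0], [23.0, 17.0]]
148 62 [[6.0, -16.0], [10.0, -0.0], [17.0, 15.0]]
```

View pics/crop1.png

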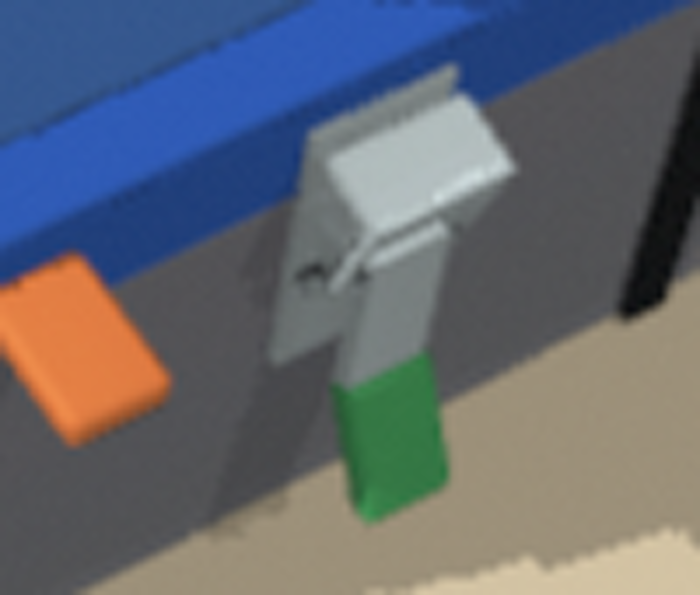

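The claw plate is 25 mm proud, so fingers held upright cannot reach the tab. I need some tilt. Commanding just past the reach limit may produce it, so I'll test that high up in free space.

Request:
step_arm(series=[0,0,45,-0.182,0,0,0,45,-0.182,0,0,0,45,-0.182,0,0,0,45,-0.182,0,0,0,45,-0.182,0,0,0,45,-0.182,0,0,0,45,-0.182,0,0,0,45,-0.182,0,0,0,45,-0.182,0,0,0,45,-0.182,0])

```text
clock: 3.28
eef_pos: [509.5, -62.2, 675.6]
eef_rot: [3.133, -0.036, -0.047]
wrist_force: [0.2, 0.1, -0.4]
finger_gap: 93.9
finger_force: 0.0
```

```bash
python3 -c "
from h import *
s=manip.read_state(); print(s['joints'].round(3))"
```

```text
[-0.191  0.454  0.237 -0.005  2.413  1.423]
```

Request:
step_arm(series=[0,0,60,0,0,0,0,60,0,0,0,0,60,0,0])

```text
clock: 3.65
eef_pos: [434.9, -53.2, 733.2]
eef_rot: [3.128, -0.096, -0.04]
wrist_force: [-1.6, -0.4, 0.0]
finger_gap: 94.1
finger_force: 0.0
```

Request:
step_arm(series=[60,0,0,0,0,60,0,0,0,0,60,0,0,0,0])

```text
clock: 4.03
eef_pos: [564.4, -48.1, 656.5]
eef_rot: [3.125, -0.138, -0.04]
wrist_force: [0.3, 0.4, 0.0]
finger_gap: 94.1
finger_force: 0.0
```

Request:
step_arm(series=[0,0,-40,0,0,0,0,-40,0,0,0,0,-40,0,0])

```text
clock: 4.4
eef_pos: [563.9, -48.3, 547.6]
eef_rot: [3.125, -0.138, -0.04]
wrist_force: [0.9, -0.3, 0.7]
finger_gap: 93.9
finger_force: 0.0
```

```bash
python3 -c "
from h import *
s=manip.read_state(); print(s['joints'].round(3))"
```

```text
[-1.500e-01  2.650e-01  8.500e-01 -1.000e-03  1.888e+00  1.462e+00]
```

The tilt builds up at the reach limit and stays afterwards. I'll push diagonally outward to add more.

Request:
step_arm(series=[40,-4,45,0,0,40,-4,45,0,0,40,-4,45,0,0,40,-4,45,0,0,40,-4,45,0,0,40,-4,45,0,0,40,-4,45,0,0,40,-4,45,0,0])

```text
clock: 5.4
eef_pos: [642.8, -60.4, 639.1]
eef_rot: [3.114, -0.326, -0.038]
wrist_force: [-0.8, -1.3, -0.3]
finger_gap: 93.9
finger_force: 0.0
```

Request:
step_arm(series=[50,-5,30,0,0,50,-5,30,0,0,50,-5,30,0,0,50,-5,30,0,0,50,-5,30,0,0,50,-5,30,0,0])

```text
clock: 6.15
eef_pos: [738.8, -71.7, 606.6]
eef_rot: [3.1, -0.515, -0.031]
wrist_force: [-0.5, -0.3, 0.7]
finger_gap: 93.9
finger_force: 0.0
```

```bash
python3 -c "
from h import *
s=manip.read_state(); print(s['joints'].round(3))"
```

```text
[-0.152  0.634  0.235  0.019  1.755  1.468]
```

Request:
step_arm(series=[50,-5,30,0,0,50,-5,30,0,0,50,-5,30,0,0,50,-5,30,0,0,0,0,0,0,0])

```text
clock: 6.78
eef_pos: [793.9, -78.0, 593.6]
eef_rot: [3.088, -0.647, -0.023]
wrist_force: [-0.3, 0.2, -0.7]
finger_gap: 94.1
finger_force: 0.0
```

```bash
python3 -c "
from h import *
s=manip.read_state(); print(s['joints'].round(3)); M=R.from_euler('xyz',s['eef_rot']).as_matrix();print(M.round(3))"
```

```text
[-0.151  0.683  0.236  0.024  1.574  1.469]
[[ 0.798 -0.055  0.601]
 [-0.018 -0.998 -0.067]
 [ 0.603  0.042 -0.797]]
```

Request:
step_arm(series=[-40,-17,-42,0,0,-40,-17,-42,0,0,-40,-17,-42,0,0,-40,-17,-42,0,0,-40,-17,-42,0,0,-29,-17,-34,0,0,0,0,0,0.18,0,0,0,0,0.18,0,0,0,0,0.18,0,0,0,0,0.18,0,0,0,0,0.18,0])

```text
clock: 8.15
eef_pos: [618.0, -162.6, 406.8]
eef_rot: [3.085, -0.648, 0.888]
wrist_force: [0.0, 1.2, -0.3]
finger_gap: 93.6
finger_force: 0.0
```

Request:
step_arm(series=[0,0,0,0.18,0,0,0,0,0.18,0,0,0,0,0.18,0,0,0,0,0.18,0,0,0,0,0.18,0,0,0,0,0,0])

```text
clock: 8.9
eef_pos: [619.1, -162.2, 404.9]
eef_rot: [3.088, -0.648, 1.781]
wrist_force: [-0.2, 0.5, 1.3]
finger_gap: 94.2
finger_force: 0.0
```

```bash
cat >> h.py <<'E'
def st():
    s=manip.read_state(); M=R.from_euler('xyz',s['eef_rot']).as_matrix(); g=s['eef_pos']+6*M[:,2]
    print('j',s['joints'].round(3),'\npos',s['eef_pos'].round(1),'\nz',M[:,2].round(3),'y',M[:,1].round(3),'\ngrasp loc(out,y,z)',loc(g).round(1),'tip',loc(g+19*M[:,2]).round(1)); return s,M
def world(o,y,z): return C+(75+o)*f+y*Y+np.array([0,0,z])
E
python3 -c "
from h import *
s,M=st()
print('to grip',(world(25,0,54)-6*M[:,2]-s['eef_pos']).round(1))"
```

```text
j [-0.504  0.661  0.72   0.601  2.092 -0.478] 
pos [ 619.1 -162.2  404.9] 
z [-0.073  0.601 -0.796] y [0.983 0.176 0.043] 
grasp loc(out,y,z) [146.5 -37.4 400.2] tip [135. -38. 385.]
to grip [ -57.7  113.3 -346.2]
```

Request:
step_arm(series=[-6,7,-38,0,0,-6,7,-38,0,0,-7,10,-38,0,0,-7,10,-38,0,0,-7,10,-38,0,0,-7,10,-38,0,0,-7,10,-38,0,0.2,-6,11,-36,0,0.3,0,0,0,0,0.4,0,0,0,0,0.4])

```text
clock: 10.15
eef_pos: [566.2, -88.2, 105.7]
eef_rot: [3.085, -0.646, 1.78]
wrist_force: [1.0, -0.7, 0.4]
finger_gap: 58.3
finger_force: 0.0
```

```bash
python3 -c "
from h import *
s,M=st()
print('to grip',(world(27,0,50)-6*M[:,2]-s['eef_pos']).round(1))
p,d,i=cam('wrist'); cv2.imwrite('pics/w2.png',p)
L=loc(pts(d,i)); h=cv2.cvtColor(p,cv2.COLOR_BGR2HSV); m=(h[...,0]>50)&(h[...,0]<75)&(h[...,1]>110)&(d>0)
q=L[m]; print(len(q),np.percentile(q,[3,50,97],axis=0).round(1))"
```

```text
j [-0.442  0.655  1.43   0.542  1.456 -0.808] 
pos [566.2 -88.2 105.7] 
z [-0.069  0.599 -0.797] y [0.984 0.174 0.045] 
grasp loc(out,y,z) [ 64.5   2.1 101. ] tip [53.   1.4 85.8]
to grip [ -4.4  37.3 -51. ]
1598 [[ 17.4 -12.1  42.2]
 [ 25.2  -1.   59.5]
 [ 33.4   9.8  72.5]]
```

View pics/w2.png

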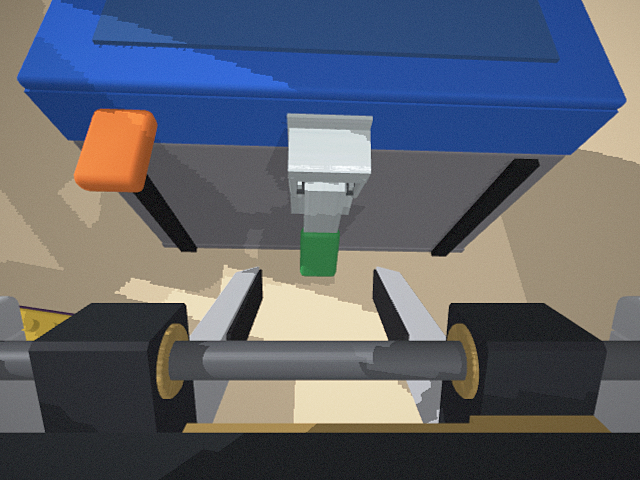

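The wrist view shows the green tab at (319,254), centred between the fingers at (250,300) and (385,300). I'll go in and grip it.

Request:
step_arm(series=[-1,9,-13,0,0.4,-1,9,-13,0,0.4,-1,9,-13,0,0.4,-1,10,-12,0,0.4,0,0,0,0,0.6,0,0,0,0,0.85,0,0,0,0,0.85,0,0,0,0,0.85], squeeze=20)

```text
clock: 11.2
eef_pos: [562.4, -50.7, 53.2]
eef_rot: [3.084, -0.647, 1.781]
wrist_force: [5.5, 2.0, -1.9]
finger_gap: 23.9
finger_force: 20.0
```

```bash
python3 -c "
from h import *
s,M=st(); print(s['wrist_force'])
g=loc(s['eef_pos']+6*M[:,2])
v=g[[0,2]]-[14,116]; r=np.hypot(*v); a0=np.arctan2(v[1],v[0])
prev=g
for k in range(1,19):
    a=a0+0.12*k; n=np.array([14+r*np.cos(a),g[1],116+r*np.sin(a)])
    dl=n-prev; prev=n; print(k,(dl[0]*f+[0,0,dl[2]]).round(1),n.round(0))"
```

```text
j [-0.389  0.701  1.499  0.575  1.336 -0.832] 
pos [562.4 -50.7  53.2] 
z [-0.07   0.6   -0.797] y [0.984 0.175 0.046] 
grasp loc(out,y,z) [26.9 -0.6 48.4] tip [15.5 -1.3 33.3]
[ 5.50800799  1.98966099 -1.94893391]
1 [ 1.4 -7.9  2. ] [35. -1. 50.]
2 [ 1.3 -7.6  3. ] [43. -1. 53.]
3 [ 1.3 -7.2  3.9] [50. -1. 57.]
4 [ 1.2 -6.7  4.7] [57. -1. 62.]
5 [ 1.1 -6.1  5.5] [63. -1. 68.]
6 [ 0.9 -5.4  6.2] [68. -1. 74.]
7 [ 0.8 -4.6  6.8] [73. -1. 81.]
8 [ 0.7 -3.8  7.3] [77. -1. 88.]
9 [ 0.5 -2.9  7.7] [80. -1. 96.]
10 [ 0.3 -1.9  8. ] [ 82.  -1. 104.]
11 [ 0.2 -1.   8.2] [ 83.  -1. 112.]
12 [ 0.  -0.   8.3] [ 83.  -1. 120.]
13 [-0.2  1.   8.2] [ 82.  -1. 128.]
14 [-0.3  1.9  8. ] [ 80.  -1. 136.]
15 [-0.5  2.9  7.7] [ 77.  -1. 144.]
16 [-0.7  3.7  7.3] [ 73.  -1. 151.]
17 [-0.8  4.6  6.8] [ 68.  -1. 158.]
18 [-0.9  5.4  6.2] [ 63.  -1. 164.]
```

Request:
step_arm(series=[1.4,-7.9,2,0,0.85,1.3,-7.6,3,0,0.85,1.3,-7.2,3.9,0,0.85,1.2,-6.7,4.7,0,0.85,1.1,-6.1,5.5,0,0.85,0.9,-5.4,6.2,0,0.85,0,0,0,0,0.85], squeeze=25)

```text
clock: 12.08
eef_pos: [569.4, -91.8, 78.7]
eef_rot: [3.085, -0.647, 1.781]
wrist_force: [5.2, 0.6, -0.1]
finger_gap: 23.5
finger_force: 25.0
```

Request:
step_arm(series=[0.8,-4.6,6.8,0,0.85,0.7,-3.8,7.3,0,0.85,0.5,-2.9,7.7,0,0.85,0.3,-1.9,8,0,0.85,0.2,-1,8.2,0,0.85,0,0,8.3,0,0.85,0,0,0,0,0.85])

```text
clock: 12.95
eef_pos: [571.6, -105.7, 124.8]
eef_rot: [3.085, -0.647, 1.782]
wrist_force: [5.5, -2.0, 0.6]
finger_gap: 23.8
finger_force: 25.0
```

```bash
python3 -c "
from h import *
st(); p,d,i=cam('wrist'); cv2.imwrite('pics/w3.png',p)"
```

```text
j [-0.463  0.655  1.381  0.531  1.51  -0.799] 
pos [ 571.6 -105.7  124.8] 
z [-0.071  0.6   -0.797] y [0.983 0.176 0.045] 
grasp loc(out,y,z) [ 82.7  -0.3 120. ] tip [ 71.2  -0.9 104.9]
```

View pics/w3.png

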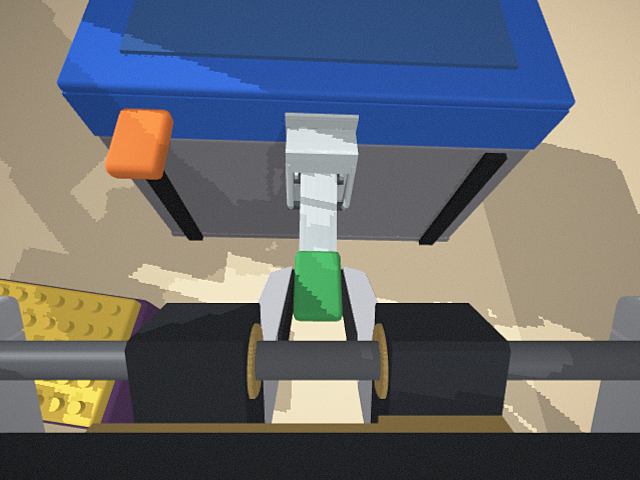

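The lever is horizontal and still held, with the green tab at (318,285). I'll continue up the arc.

Request:
step_arm(series=[-0.2,1,8.2,0,0.85,-0.3,1.9,8,0,0.85,-0.5,2.9,7.7,0,0.85,-0.7,3.7,7.3,0,0.85,-0.8,4.6,6.8,0,0.85,-0.9,5.4,6.2,0,0.85,0,0,0,0,0.85,0,0,0,0,0.85])

```text
clock: 14.0
eef_pos: [568.1, -87.0, 169.0]
eef_rot: [3.085, -0.646, 1.781]
wrist_force: [2.8, -6.8, 5.2]
finger_gap: 22.6
finger_force: 24.3
```

```bash
python3 -c "
from h import *
st(); p,d,i=cam('side'); cv2.imwrite('pics/s4.png',cv2.resize(p[180:360,240:480],None,fx=3,fy=3))"
```

```text
j [-0.439  0.581  1.388  0.538  1.555 -0.745] 
pos [568.1 -87.  169. ] 
z [-0.071  0.599 -0.797] y [0.983 0.175 0.045] 
grasp loc(out,y,z) [ 63.7  -0.  164.2] tip [ 52.2  -0.6 149. ]
```

View pics/s4.png

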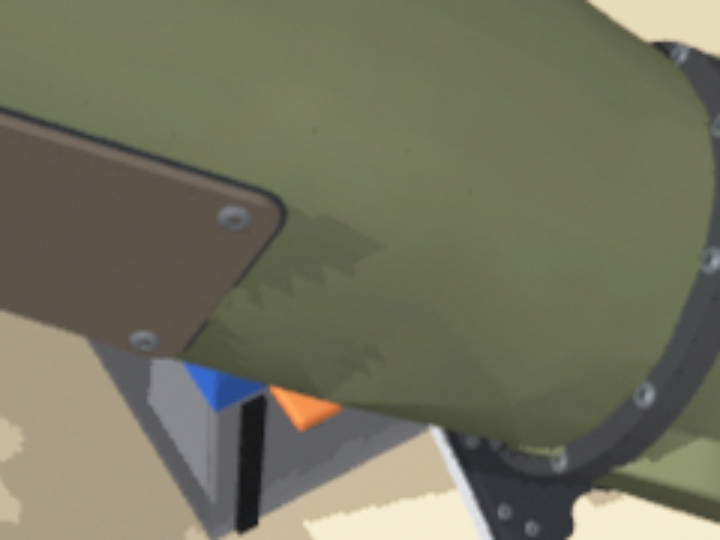

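The arm blocks the side view, so I'll use the wrist camera.

```bash
python3 -c "
from h import *
p,d,i=cam('wrist'); cv2.imwrite('pics/w5.png',p)"
```

```text
(no output)
```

View pics/w5.png

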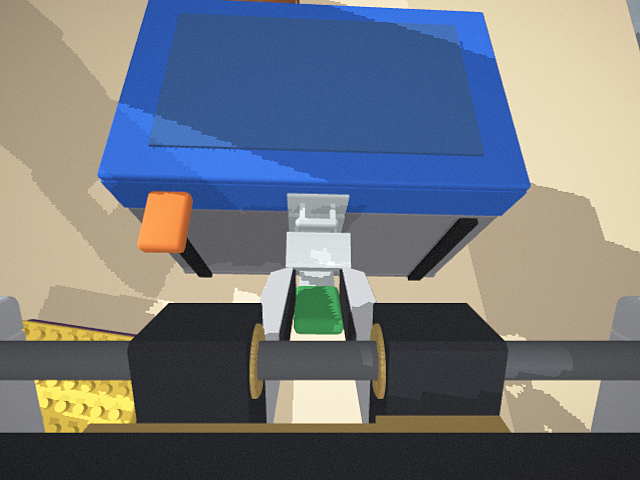

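The hook is off: the claw plate at (318,250) has swung outward and the keeper at (318,215) is clear. I'll release and back out.

Request:
step_arm(series=[0,0,0,0,0.6,0,0,0,0,0.4,0,0,0,0,0.3,1,-8,11,0,0.3,2,-14,20,0,0.3,2,-14,20,0,0.3,2,-14,20,0,0.3,0,0,0,0,0.3])

```text
clock: 15.1
eef_pos: [575.1, -137.2, 241.1]
eef_rot: [3.084, -0.646, 1.782]
wrist_force: [-0.2, 0.6, -0.2]
finger_gap: 66.0
finger_force: 0.0
```

```bash
python3 -c "
from h import *
s,M=st(); p,d,i=cam('wrist'); cv2.imwrite('pics/w6.png',p)
L=loc(pts(d,i)); h=cv2.cvtColor(p,cv2.COLOR_BGR2HSV); 
for n,a,b,S in [('green',50,75,110),('orange',5,14,180)]:
    q=L[(h[...,0]>=a)&(h[...,0]<=b)&(h[...,1]>S)&(d>0)&(abs(L[...,1])<120)&(abs(L[...,0]-35)<60)&(L[...,2]>30)]; print(n,len(q),np.percentile(q,[3,50,97],axis=0).round(1))
q=L[(h[...,1]<60)&(h[...,2]>120)&(abs(L[...,1])<19)&(L[...,2]>90)&(L[...,0]>3)&(L[...,0]<75)]
for o in range(4,75,8):
    k=q[(q[:,0]>=o)&(q[:,0]<o+8)]
    if len(k)>5: print(o,len(k),np.percentile(k[:,1:],[3,50,97],axis=0).round(0).tolist())
print('to lid tab',(world(23,85,148)-6*M[:,2]-s['eef_pos']).round(1))
"
```

```text
j [-0.503  0.571  1.228  0.521  1.732 -0.713] 
pos [ 575.1 -137.2  241.1] 
z [-0.07   0.599 -0.797] y [0.983 0.175 0.046] 
grasp loc(out,y,z) [114.3   1.7 236.3] tip [102.8   1.  221.1]
green 849 [[ 52.  -11.8 138.2]
 [ 69.5  -1.3 156. ]
 [ 79.4   9.5 160.8]]
orange 1237 [[  1.5  71.8 146.8]
 [ 19.6  82.4 151.1]
 [ 34.5  93.8 152.4]]
4 220 [[-14.0, 116.0], [-2.0, 120.0], [11.0, 144.0]]
12 333 [[-14.0, 117.0], [-2.0, 122.0], [10.0, 144.0]]
20 161 [[-11.0, 122.0], [-2.0, 124.0], [8.0, 125.0]]
28 222 [[-18.0, 108.0], [-2.0, 126.0], [15.0, 128.0]]
36 231 [[-18.0, 108.0], [-1.0, 129.0], [14.0, 131.0]]
44 159 [[-18.0, 110.0], [-1.0, 131.0], [15.0, 133.0]]
52 27 [[-19.0, 112.0], [13.0, 114.0], [15.0, 115.0]]
60 76 [[-18.0, 130.0], [11.0, 134.0], [15.0, 136.0]]
68 296 [[-18.0, 117.0], [-0.0, 122.0], [15.0, 129.0]]
to lid tab [-97.8  75.6 -88.3]
```

View pics/w6.png

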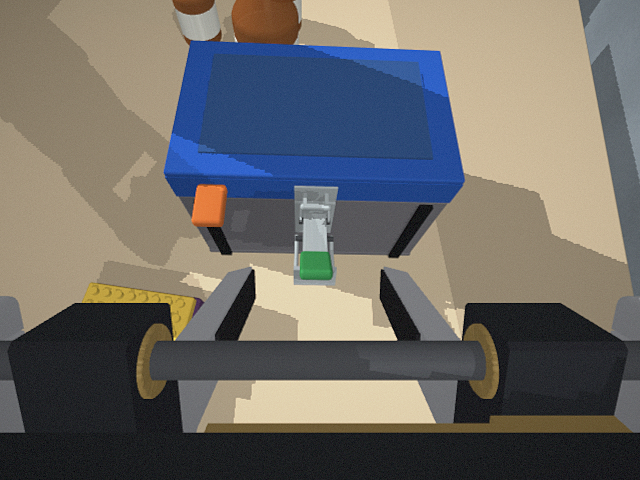

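The lid is down, the lever is at about 1.9 rad, and the hook hangs free under it near (315,275). The orange tab is at (210,205), so that is next.

Request:
step_arm(series=[-30,0,0,0,0.3,-31,12,-10,0,0.3,-31,25,-30,0,0.3,0,0,0,0,0.3,-1,12,-16,0,0.3,-1,12,-16,0,0.3,-2,12,-16,0,0.3,0,0,0,0,0.3], squeeze=25)

```text
clock: 16.15
eef_pos: [478.9, -62.6, 151.1]
eef_rot: [3.089, -0.649, 1.781]
wrist_force: [-0.3, 0.0, 0.5]
finger_gap: 65.5
finger_force: 0.0
```

```bash
python3 -c "
from h import *
s,M=st(); print(s['wrist_force']); z=np.load('top0.npz'); p,w=z['p'],z['w']; h=cv2.cvtColor(p,cv2.COLOR_BGR2HSV)
b=np.zeros(h.shape[:2],bool); b[225:300,180:250]=1
q=w[b&(w[...,2]>20)]; print('bottle',np.percentile(q,[2,50,98],axis=0).round(0).tolist(), loc(q[q[:,2]>160]).mean(0) )"
```

```text
j [-0.468  0.421  1.681  0.531  1.458 -0.836] 
pos [478.9 -62.6 151.1] 
z [-0.074  0.601 -0.796] y [0.983 0.177 0.042] 
grasp loc(out,y,z) [ 24.3  83.7 146.3] tip [ 12.8  83.1 131.2]
[-0.30362477  0.03019154  0.50041006]
bottle [[404.0, 202.0, 34.0], [436.0, 232.0, 120.0], [480.0, 278.0, 171.0]] [-273.04645528   71.23959058  202.41231873]
```

Request:
step_arm(series=[0.3,-2,1.5,0,0.3,0,0,0,0,0.6,0,0,0,0,0.85,0,0,0,0,0.85,0,0,0,0,0.85])

```text
clock: 16.77
eef_pos: [479.1, -65.1, 153.1]
eef_rot: [3.087, -0.648, 1.781]
wrist_force: [0.1, 0.5, 0.3]
finger_gap: 29.2
finger_force: 0.0
```

```bash
python3 -c "
from h import *
s,M=st(); print(s['wrist_force'])
g=loc(s['eef_pos']+6*M[:,2]); v=g[[0,2]]-[-150,130]; r=np.hypot(*v); a0=np.arctan2(v[1],v[0]); prev=g; out=[]
for k in range(1,21):
    a=a0+1.5*k/20; n=np.array([-150+r*np.cos(a),g[1],130+r*np.sin(a)]); dl=n-prev; prev=n
    print(k,(dl[0]*f+[0,0,dl[2]]).round(1).tolist())"
```

```text
j [-0.472  0.419  1.677  0.529  1.463 -0.836] 
pos [479.1 -65.1 153.1] 
z [-0.072  0.6   -0.796] y [0.983 0.176 0.043] 
grasp loc(out,y,z) [ 26.8  83.9 148.3] tip [ 15.3  83.3 133.2]
[0.11344376 0.45556069 0.31543567]
1 [-0.3, 1.8, 13.2]
2 [-0.5, 2.8, 13.0]
3 [-0.7, 3.8, 12.8]
4 [-0.8, 4.7, 12.4]
5 [-1.0, 5.6, 12.1]
6 [-1.1, 6.5, 11.6]
7 [-1.3, 7.3, 11.1]
8 [-1.4, 8.1, 10.5]
9 [-1.5, 8.9, 9.8]
10 [-1.7, 9.6, 9.1]
11 [-1.8, 10.2, 8.4]
12 [-1.9, 10.8, 7.6]
13 [-2.0, 11.3, 6.7]
14 [-2.1, 11.8, 5.9]
15 [-2.1, 12.2, 4.9]
16 [-2.2, 12.5, 4.0]
17 [-2.2, 12.8, 3.0]
18 [-2.3, 13.0, 2.1]
19 [-2.3, 13.1, 1.1]
20 [-2.3, 13.1, 0.1]
```

The fingers are still closing, so I'll wait for the grip and then lift the lid along its arc.

Request:
step_arm(series=[0,0,0,0,0.85,0,0,0,0,0.85,0,0,0,0,0.85,-0.3,1.8,13.2,0,0.85,-0.5,2.8,13,0,0.85])

```text
clock: 17.4
eef_pos: [477.9, -60.1, 179.7]
eef_rot: [3.089, -0.648, 1.781]
wrist_force: [-3.0, 2.9, -5.6]
finger_gap: 23.4
finger_force: 25.0
```

Request:
step_arm(series=[-0.7,3.8,12.8,0,0.85,-0.8,4.7,12.4,0,0.85,-1,5.6,12.1,0,0.85,-1.1,6.5,11.6,0,0.85,-1.3,7.3,11.1,0,0.85,-1.4,8.1,10.5,0,0.85,-1.5,8.9,9.8,0,0.85,-1.7,9.6,9.1,0,0.85])

```text
clock: 18.4
eef_pos: [468.1, -5.9, 269.7]
eef_rot: [3.088, -0.647, 1.781]
wrist_force: [-6.1, -5.1, -2.0]
finger_gap: 23.9
finger_force: 25.0
```

```bash
python3 -c "
from h import *
s,M=st(); print(s['wrist_force'],s['finger_gap'])"
```

```text
j [-0.377  0.219  1.648  0.56   1.615 -0.643] 
pos [468.1  -5.9 269.7] 
z [-0.074  0.599 -0.797] y [0.983 0.177 0.042] 
grasp loc(out,y,z) [-33.5  84.6 264.9] tip [-44.9  84.  249.7]
[-6.11550464 -5.05878236 -1.97028558] 23.906814637699636
```

Request:
step_arm(series=[-1.8,10.2,8.4,0,0.85,-1.9,10.8,7.6,0,0.85,-2,11.3,6.7,0,0.85,-2.1,11.8,5.9,0,0.85,-2.1,12.2,4.9,0,0.85,-2.2,12.5,4,0,0.85,-2.2,12.8,3,0,0.85,-2.3,13,2.1,0,0.85,-2.3,13.1,1.1,0,0.85,-2.3,13.1,0.1,0,0.85,0,0,0,0,0.85,0,0,0,0,0.85])

```text
clock: 19.9
eef_pos: [446.8, 115.8, 314.7]
eef_rot: [3.085, -0.649, 1.785]
wrist_force: [-9.4, -0.6, 10.3]
finger_gap: 24.0
finger_force: 25.2
```

```bash
python3 -c "
from h import *
s,M=st(); print(s['wrist_force'],s['finger_gap'])
v=loc(s['eef_pos']+6*M[:,2])[[0,2]]-[-150,130]; print(np.hypot(*v),np.arctan2(v[1],v[0])-.104)"
```

```text
j [-0.148  0.083  1.699  0.625  1.561 -0.414] 
pos [446.8 115.8 314.7] 
z [-0.073  0.602 -0.795] y [0.983 0.178 0.045] 
grasp loc(out,y,z) [-157.    84.6  310. ] tip [-168.5   84.   294.9]
[-9.37889124 -0.5702599  10.28799104] 23.975831250913735
180.10276518627694 1.5056598281784799
```

Lid is at about 1.5 rad. I'll release and retreat up and to the front along the finger axis.

Request:
step_arm(series=[0,0,0,0,0.6,0,0,0,0,0.4,0,0,0,0,0.4,0,0,0,0,0.4,0,-3,10,0,0.4,2,-12,25,0,0.4,3,-24,32,0,0.4,3,-24,32,0,0.4,3,-24,32,0,0.4,3,-24,32,0,0.4,0,0,0,0,0.4,0,0,0,0,0.4])

```text
clock: 21.4
eef_pos: [461.5, 4.0, 474.9]
eef_rot: [3.088, -0.648, 1.78]
wrist_force: [-0.2, 0.1, -0.2]
finger_gap: 56.3
finger_force: 0.0
```

```bash
python3 -c "
from h import *
s,M=st(); print(s['clock'],s['wrist_force'])
p,d,i=cam('side'); t,_,_=cam('top'); cv2.imwrite('pics/end.png',np.hstack([cv2.resize(p,(400,300)),cv2.resize(t,(400,300))]))"
```

```text
j [-0.364  0.12   1.298  0.624  1.983 -0.375] 
pos [461.5   4.  474.9] 
z [-0.073  0.601 -0.796] y [0.983 0.176 0.043] 
grasp loc(out,y,z) [-44.3  89.4 470.1] tip [-55.8  88.8 455. ]
21.4 [-0.24264984  0.12897672 -0.18954772]
```

View pics/end.png

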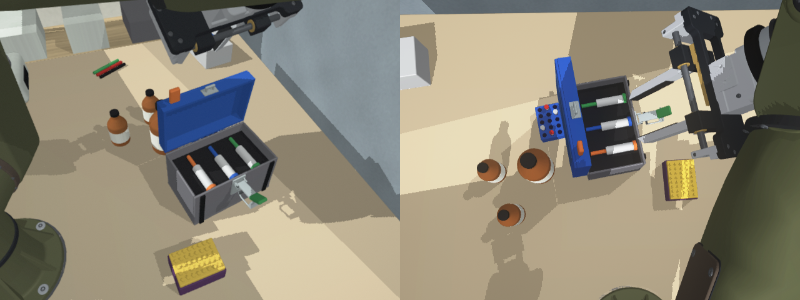

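The side view (left) shows the lid upright with its orange tab at (174,95) and the latch unhooked at (245,188). In the top view (right) the bottle, rack and tip box are where they were.

```bash
python3 -c "
from cell import manip
print(manip.sign_off())"
```

```text
the job is handed in; nothing more can be done
None
```

I unhooked the latch with the lid down, raised the lid to about 1.5 rad, and let go with the arm clear. In the last pictures the rack, tip box and bottle look unmoved. I handed it in at about 21 s, and the hand-in gave no verdict.

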